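# Turn the doming block cup-side up into its pocket and lock it

### The job

The wooden doming block is parked on end on the right half of the turning board. Slide it up to the low steel fence, tip it over the fence to the left so the face with the round cups comes up, push it on until its tail drops down behind the fence and it lies flat in the cork-lined pocket, then swing the black-knobbed cam lever round to the left until the block is clamped tight. Do not knock the ring light, and leave the other things on the table where they lie.

Things in the scene. Friction and masses are not known exactly. Their poses are not given: they have to be found in the camera images.
- doming_block: Hardwood block, 100 x 100 mm, 120 tall as parked, 0.55 to 0.9 kg, too wide to grip. Origin: centre of its underside as parked, z up, x towards the fence (left, seen from the robot); its -x face (right) has four round cups, all lower than 95 mm: a 52 mm one centred 36 mm up, three of 16 to 28 mm 75 to 79 mm up; the flat wood beside them may be pushed. Done: own x points straight down.
- block_centre (a point): Centre of the doming block's solid, 60 mm above the underside as parked; 65 mm above the table when it lies seated in the pocket. Tipping takes 4 to 8 N near its top and it balances at about 45 deg; pushed high before it meets the fence it may tip too early.
- turning_board: Fixed plywood board. Origin: table level, middle of the fence's landing-side face; x across the fence into the pocket (about world +y), z up. Landing x -210 to 0 mm, top at z 12. Fence bar x 0 to 10, top z 24. Pocket x 10 to 138, y -53 to 53, cork floor z 15; back stop to z 62; side cheeks from x -25, 40 mm high (to z 52), flared 14 deg outward to x -83, y +-68.
- pocket (a point): Centre of the pocket's cork floor (table + 15 mm). At board x 74. The pocket is 128 x 106 mm for the block's 120 x 100 mm: 3 mm to spare at each side, so a block off the middle can catch on the lead-in and must be shifted sideways as it is pushed; held up by the pushing fingers, the tail drops when they draw back.
- cam_lever (a joint): Eccentric cam in the cheek next to the robot (board +y), upright hinge, stiff (0.15 N m), stays where left. rad, 0 to 1.6, grows clockwise from above; at 0 the lever points 135 deg anticlockwise from board +x (to the robot and right). Clear of the pocket below 0.25; with the block seated it pushes it to the far cheek, then binds hard at about 1.0 to 1.15. 8 to 10 N on the knob clamps it.
- lever_knob (a point): Middle of the upright round black knob on the lever's end: 22 mm diameter from table + 62 to + 92 mm, this point at + 77 mm, 95 mm from the pivot; the flat lever under it ends 51 mm above the table. Can be pushed or pinched from above.
- cam_pivot (a point): On the upright pivot axis of the cam lever, 77 mm above the table; at board x 75, y 70 mm.
- ring_light: Fixed black ring lamp, level, 154 mm across, hole 112, underside 214 and top 234 mm above the table, ring centre 55 mm along x from this origin (axes as the board). Its gooseneck (to 270 mm high) and 84 mm round foot stand on the far side at x 105, y -145 mm. A tool held upright hits it; come in under its rim from the landing side, the tool leaning back 30 to 45 deg away from the fence.
- task_lamp: Fixed desk lamp of the room, left of the board: round base on the table at this point, jointed arms and a wide shade up to 0.6 m high and back. Keep the arm clear of it when swinging across from the left: draw in towards the base first.
- steel_block: Bystander: steel bench block 66 x 66 x 19 mm, origin under its centre.
- scriber: Bystander: old scriber 73 x 10 x 10 mm, origin under its centre.
- needle_file: Bystander: needle file with red handle, 164 x 12 x 12 mm, origin under its centre.
- bead_bowl: Bystander: white bowl of beads, 127 mm across, 56 mm high, right and near.

How it is judged:
On the way, in this order (a step that is already met when the one before it is completed fails the run):
1. the block stands upright within about 10 mm of the fence (x of block_centre in the frame of turning_board above -0.062 m and angle between doming_block's own z axis and vertical below 0.15 rad), for 0.05 s.
2. the block is rocked up over the fence edge (angle between doming_block's own z axis and vertical above 0.5 rad and x of block_centre in the frame of turning_board above -0.062 m), for 0.05 s.
3. the block lies flat down in the pocket, cups up, with the cam lever still open (angle between doming_block's own x axis and vertical above 3.09 rad and x of block_centre in the frame of turning_board between 0.066 and 0.082 m and z of block_centre in the frame of turning_board below 0.068 m and value of joint cam_lever below 0.6 rad), for 0.2 s.
At the end, for the whole second after the job is handed in: The block lies flat in the pocket between fence and back stop, cups up (level within 3 degrees, centre no more than 68 mm above the table), at rest, and the cam lever is swung past 0.8 rad and presses on the block with more than 3 N by itself (angle between doming_block's own x axis and vertical above 3.09 rad and x of block_centre in the frame of turning_board between 0.066 and 0.082 m and y of block_centre in the frame of turning_board between -0.008 and 0.004 m and z of block_centre in the frame of turning_board below 0.068 m and angle between the z axis of doming_block and the x axis of turning_board, either way round below 0.06 rad and value of joint cam_lever above 0.8 rad and contact force between cam_lever and doming_block above 3 N and linear speed of doming_block below 0.02 m/s); the robot touches nothing.
It fails at once if the ring light is knocked (more than 3 N) (contact force between anything else and ring_light above 3 N).
It fails at once if a bystander is moved more than 25 mm (distance of any of steel_block, scriber, needle_file, bead_bowl from where it was at the start of the episode above 0.025 m).
It also fails if it takes over 67 s, if anything falls off the work surface, if the arm or the gripper's body presses on something with over 40 N, if the wrist force passes 120 N, or if a joint passes its speed limit or range.

### The arm

A 6-joint arm with a two-finger parallel gripper is mounted at the origin on a cart in front of the work surface, level with it; the furniture and walls round the work are solid. World frame = base frame: x ahead of the robot, y to its left, z up, the work surface at z = 0. Lengths are in m, angles in rad, forces in N, time in s.
With the tool pointing down it reaches from about 0.3 to 0.775 m from the base axis. Payload 14.6 kg.
Tool frame: the origin (TCP) lies at the very end of the fingers, on their centre line; the grasp point (between the pads) lies 19 mm behind it; z points along the fingers, y is the line along which they close (so a half turn about z gives the same grasp; the last joint's range is limited). The gripper opens to 85 mm and grips with 20 to 120 N. Pads are 22 mm wide; open, the fingers measure 114 mm over their backs; the gripper's body (76 mm by 85 mm) begins 54 mm behind the grasp point. The pads swing forward as they close: fully open they stand 13 mm farther back than shut.
Start: joints at [-1.406, 0.3, 1.521, -0, 1.321, -0.067], TCP at [0.126, -0.535, 0.231] pointing down, gripper open.
Joint ranges: [-3.03, 3.03], [-0.79, 2.21], [0.23, 2.52], [-1.04, 4.18], [0, 3.07], [-2.55, 2.55]. Speed limits (rad/s): [2.22, 2.22, 2.57, 3.14, 3.14, 3.14].

### API

Orientations are given as a unit quaternion [w, x, y, z].
In Python, from rig import arm gives the robot as it stands. The module is installed in compiled form; this text tells all that it offers. Calls block until the motion is done:
- arm.movep(position, orientation): joint-space move of the TCP to a pose.
- arm.servo_line(position, ori=None, v=0.15, threshold=None): straight line of the TCP; ori=None keeps the orientation; v is the mean speed in m/s. With threshold (N) it stops when the force on the tool has changed by that much, and returns True; else False.
- arm.move_j(angles): joint-space move.
- arm.let_go() and arm.clamp(): open the fingers fully, or close them until they stop; the grip force is fixed at half the most.
- arm.sleep(seconds).
- arm.ik(position, orientation): joint angles nearest the present ones, or None.
- arm.observe(): the state.
- arm.snapshot(name): name is "scene" or "top" or "wrist"; returns a dict with "img" (420x560x3 uint8, red, green, blue), "fov_y" (degrees; the focal length in pixels is half the picture's height over the tangent of half this angle, whatever the lens; pixels are square), "cx", "cy" (the principal point, pixels), "R" (3x3) and "t" (3): a world point X has camera coordinates R X + t; the wrist camera has in their place "T_tool_cam" (4x4, takes a point from camera to tool coordinates, whose origin is the TCP and whose axes are the flange's). Camera axes: x right, y down, z forward; pixel columns grow to the right and rows downward; lengths in m; the calibration is good to about 2 mm. A picture is of the moment at which its call begins: read the wrist's pose just before it. There is no depth.
A pose or a line that the arm cannot do raises arm.PlanningError and nothing moves.
- arm.sign_off(): hands the job in; it is judged then, once.
The state is a dict: "time": time; "joint_positions": joint angles; "qd": joint speeds; "effort": joint torques, N m; "tool_pos": TCP position; "eef_rot": TCP orientation; "ft_force": force on the tool from outside, world axes, zero at the start; "wrist_torque": the same for the moment, N m; "opening": opening from 0.0 (shut) to 1.0 (fully open); "gripper_force": force on a finger pad.
Only numpy, scipy, OpenCV 4.12 (cv2) and the standard library are available. Lean on these libraries where they do the work, as an engineer would, in place of code of your own. Each camera call takes 0.05 s, during which the arm holds its last target. There are 200 camera calls.

## Working session

There is one attempt and no reset: what is moved stays moved. The work goes in short steps, each a Python script; the robot and the scene stay as the last script left them, time stands still between calls to the robot, and variables do not carry over. Pictures are saved under pics/ and viewed, at most 10 in all, crops included, and the job is handed in when it is done.

```bash
mkdir -p pics
python3 - <<'E'
from rig import arm
import cv2,pickle
d={}
for n in("scene","top"):
    s=arm.snapshot(n); d[n]=s; cv2.imwrite(f"pics/{n}0.png",s["img"][:,:,::-1]); print(n,s["fov_y"],s["cx"],s["cy"],s["R"],s["t"])
pickle.dump(d,open("d0.pkl","wb"))
o=arm.observe();print(o["time"],o["tool_pos"],o["eef_rot"],o["opening"])
E
```

```text
scene 46.00487845161443 278.7527552042008 211.71895539663532 [[-0.57314617 -0.81943943 -0.00474291]
 [-0.59961795  0.42332587 -0.67915648]
 [ 0.55853539 -0.386412   -0.73397819]] [0.27931805 0.4264943  0.98093845]
top 47.52237737272175 281.5986804399178 211.45740906079047 [[-7.24786118e-03 -9.99972334e-01 -1.67335937e-03]
 [-9.92087746e-01  7.40043799e-03 -1.25328118e-01]
 [ 1.25337034e-01  7.51758524e-04 -9.92113936e-01]] [-0.03216252  0.59498546  1.1702317 ]
0.1 [ 0.12630254 -0.53507973  0.23077255] [-5.26746952e-04  9.93293357e-01  1.15620192e-01 -2.35837244e-05] 1.0030254294996166
```

View pics/scene0.png

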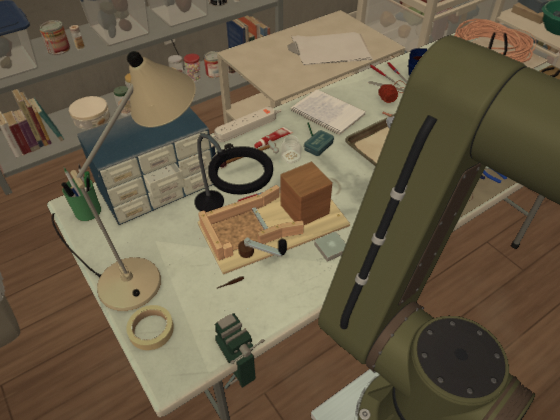

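View pics/top0.png

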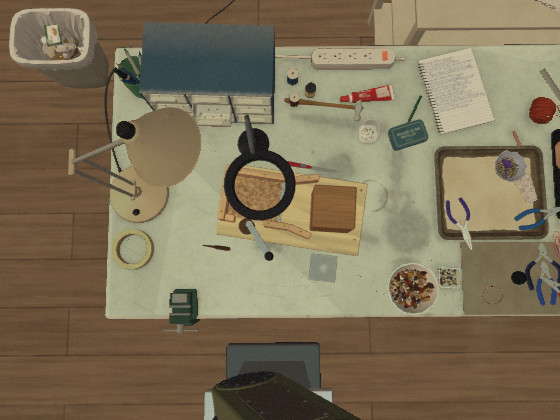

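Both views show the board: the block's top face is at about (333,208) in the top view, the ring at (259,184), the knob at (268,256) and the steel block at (322,267). I'll enlarge both next.

Run:
```python
import pickle,cv2
d=pickle.load(open("d0.pkl","rb"))
a=d["top"]["img"][145:290,200:380,::-1]; b=d["scene"]["img"][130:275,190:370,::-1]
cv2.imwrite("pics/c0.png",cv2.resize(a,None,fx=4.4,fy=4.1,interpolation=cv2.INTER_CUBIC)[:, :] if 0 else cv2.resize(a,None,fx=4,fy=4,interpolation=cv2.INTER_CUBIC))
cv2.imwrite("pics/c1.png",cv2.resize(b,None,fx=4,fy=4,interpolation=cv2.INTER_CUBIC))
```

```text
(no output)
```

View pics/c0.png

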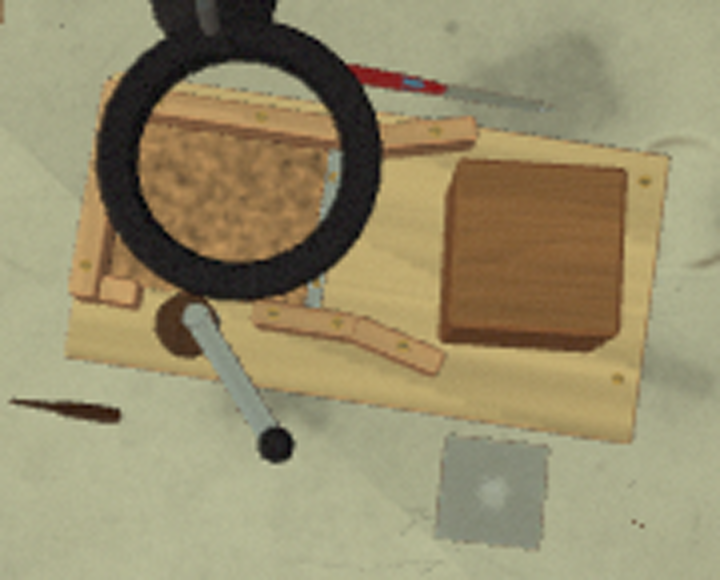

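View pics/c1.png

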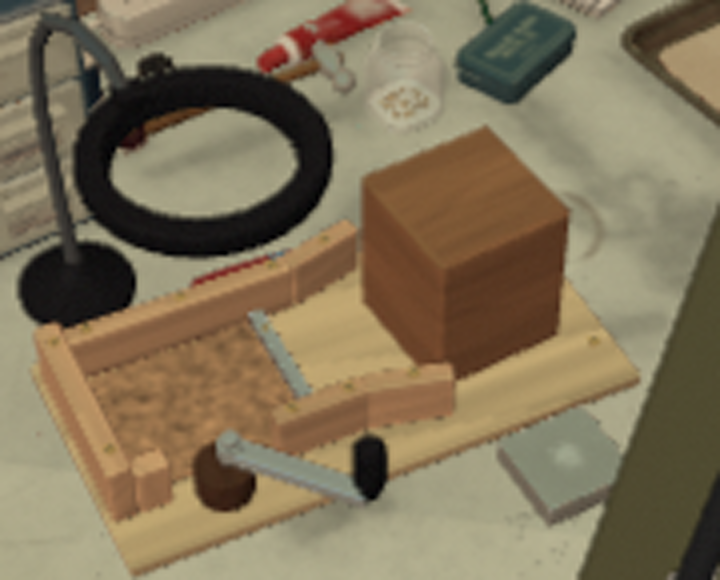

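The crops show, as top-crop pixels:
- Block top face corners: (460,160), (627,168), (620,333), (447,328).
- Board's right corners: (668,155) and (632,441).
- Cheek flare tips: (477,140) and (445,350).
- Lever pivot (197,317) and knob (276,444).

In the scene crop, the block top is (487,127), (569,212), (441,268), (363,180).

```bash
cat > h.py <<'E'
import numpy as np,pickle
def ray(s,u,v):
    f=210/np.tan(np.radians(s["fov_y"]/2)); R=np.array(s["R"]);t=np.array(s["t"])
    return -R.T@t, R.T@np.array([(u-s["cx"])/f,(v-s["cy"])/f,1])
def onz(s,u,v,z):
    c,d=ray(s,u,v); return c+d*(z-c[2])/d[2]
E
python3 - <<'E'
from h import *
from scipy.optimize import least_squares
d=pickle.load(open("d0.pkl","rb"));T=d["top"];S=d["scene"]
t=lambda u,v,z:onz(T,200+(u-1.5)/4,145+(v-1.5)/4,z)[:2]
s=lambda u,v,z:onz(S,190+(u-1.5)/4,130+(v-1.5)/4,z)[:2]
# board fit: (point, board x or None, board y or None)
F=[(t(668,155,.012),-.21,None),(t(632,441,.012),-.21,None),(t(342,150,.024),0,None),(t(321,306,.024),0,None),
 (t(477,140,.052),-.083,-.068),(t(445,350,.052),-.083,.068),(t(197,317,.055),.075,.07),
 (s(638,378,.012),-.21,None),(s(262,313,.024),0,None),(s(308,392,.024),0,None),(s(357,238,.052),-.083,-.068),(s(449,364,.052),-.083,.068),(s(229,447,.055),.075,.07)]
def pred(p):
    ex=np.array([np.cos(p[2]),np.sin(p[2])]);ey=np.array([-ex[1],ex[0]]);return ex,ey
def res(p):
    ex,ey=pred(p);r=[]
    for q,x,y in F:
        w=q-p[:2]
        if x is not None:r.append(w@ex-x)
        if y is not None:r.append(w@ey-y)
    return np.array(r)
r=least_squares(res,[.5,0,1.5],loss="soft_l1",f_scale=.003);print(r.x,(res(r.x)*1e3).round(1))
e=t(668,155,.012)-t(107,75,.012);g=t(632,441,.012)-t(66,357,.012)
print("yaw edges",np.arctan2(-e[1],-e[0]),np.arctan2(-g[1],-g[0]))
ex,ey=pred(r.x)
L=lambda q:(np.array([(q-r.x[:2])@ex,(q-r.x[:2])@ey])*1e3).round(1)
for c in[(460,160),(627,168),(620,333),(447,328)]:print("T",L(t(*c,.132)))
for c in[(487,127),(569,212),(441,268),(363,180)]:print("S",L(s(*c,.132)))
k=t(276,444,.092);print("knob",k,L(k),L(s(370,437,.092)))
for c in [(447,435),(548,443),(540,550),(436,540)]:print("steel",t(*c,.019),L(t(*c,.019)))
for c in[(98,160),(382,160),(240,20),(240,300)]:print("ring",L(t(*c,.224)))
for c in[(75,158),(333,158)]:print("ringS",L(s(*c,.224)))
for c in[(10,402),(120,414)]:print("scr",L(t(*c,.01)))
E
```

```text
[ 0.61782441 -0.03783045  1.41469003] [ 0.2 -0.5  0.3 -1.4 -0.6 -1.1  0.7 -2.7 -1.8 -2.   2.  -1.8  0.3  3.2
  5.6  0.7  0.6 -0.5  1.6]
yaw edges 1.4189263860171515 1.4161994334069317
T [-71.5 -39.5]
T [-169.1  -49.3]
T [-177.6   47.7]
T [-77.9  59.7]
S [-168.7  -45.6]
S [-176.5   49.5]
S [-79.8  57.7]
S [-71.6 -35.8]
knob [ 0.48173711 -0.00482058] [ 11.5 139.6] [  5.6 130.7]
steel [ 0.48909105 -0.11143636] [-92.7 115.7]
steel [ 0.48355728 -0.17550024] [-156.9  111.2]
steel [ 0.41636141 -0.16899626] [-160.9  178.6]
steel [ 0.42307914 -0.10349851] [-95.1 182.2]
ring [124.9   7. ]
ring [-26.3 -15.6]
ring [ 61.2 -80.6]
ring [37.6 70.6]
ringS [115.5 -39.3]
ringS [-20.8  28.2]
scr [187.1 136. ]
scr [116.  133.1]
```

```bash
cat >> h.py <<'E'
from scipy.spatial.transform import Rotation as Ro
O=np.array([.6178,-.0378,0]);TH=1.4155
EX=np.array([np.cos(TH),np.sin(TH),0]);EY=np.array([-EX[1],EX[0],0]);EZ=np.array([0,0,1.])
def W(x,y,z): return list(O+EX*x/1e3+EY*y/1e3+EZ*z/1e3)
def q(z,y):
    z=z/np.linalg.norm(z); return list(Ro.from_matrix(np.c_[np.cross(y,z),y,z]).as_quat()[[3,0,1,2]])
def lean(a,sg=1): a=np.radians(a);return q(EX*np.sin(a)-EZ*np.cos(a),sg*EY)
def down(v): return q(-EZ,v)
E
python3 - <<'E'
from rig import arm
from h import *
for n,p,o in [("side+",W(-124,61,58),down(EX)),("side-",W(-124,61,58),down(-EX))]+[(f"{a}{sg}{p}",W(*p),lean(a,sg)) for a in(35,42,50) for sg in(1,-1) for p in((-230,0,100),(-180,0,40),(-20,0,120),(14,0,60))]:
    j=arm.ik(p,o);print(n,None if j is None else np.round(j,2))
E
```

```text
side+ [-0.34  0.52  1.65 -0.    0.97 -1.75]
side- [-0.34  0.52  1.65 -0.    0.97  1.39]
351(-230, 0, 100) [-0.68  0.78  1.21  0.52  1.49  2.49]
351(-180, 0, 40) [-0.61  0.82  1.31  0.56  1.35  2.47]
351(-20, 0, 120) None
351(14, 0, 60) None
35-1(-230, 0, 100) [-0.68  0.78  1.21  0.52  1.49 -0.66]
35-1(-180, 0, 40) [-0.61  0.82  1.31  0.56  1.35 -0.67]
35-1(-20, 0, 120) [-0.38  0.62  1.44  0.62  1.3  -0.46]
35-1(14, 0, 60) [-0.32  0.7   1.47  0.66  1.18 -0.49]
421(-230, 0, 100) [-0.71  0.83  1.18  0.61  1.57  2.45]
421(-180, 0, 40) [-0.64  0.86  1.27  0.64  1.44  2.42]
421(-20, 0, 120) None
421(14, 0, 60) None
42-1(-230, 0, 100) [-0.71  0.83  1.18  0.61  1.57 -0.69]
42-1(-180, 0, 40) [-0.64  0.86  1.27  0.64  1.44 -0.72]
42-1(-20, 0, 120) [-0.41  0.65  1.43  0.72  1.35 -0.53]
42-1(14, 0, 60) [-0.36  0.73  1.47  0.76  1.24 -0.58]
501(-230, 0, 100) [-0.73  0.88  1.14  0.7   1.67  2.43]
501(-180, 0, 40) [-0.67  0.92  1.23  0.73  1.53  2.38]
501(-20, 0, 120) [-0.45  0.7   1.42  0.83  1.42  2.54]
501(14, 0, 60) [-0.4   0.78  1.45  0.87  1.32  2.48]
50-1(-230, 0, 100) [-0.73  0.88  1.14  0.7   1.67 -0.71]
50-1(-180, 0, 40) [-0.67  0.92  1.23  0.73  1.53 -0.76]
50-1(-20, 0, 120) [-0.45  0.7   1.42  0.83  1.42 -0.6 ]
50-1(14, 0, 60) [-0.4   0.78  1.45  0.87  1.32 -0.66]
```

Run:
```python
from rig import arm
from h import *
import cv2
o=down(EX)
arm.movep(W(-128,110,160),o)
arm.servo_line(W(-128,100,58),v=.15)
print(arm.servo_line(W(-128,61,58),v=.04)); s=arm.observe(); print(s["ft_force"])
arm.servo_line(W(-128,90,58),v=.12)
arm.movep(W(-200,130,200),o)
a=arm.snapshot("top");b=arm.snapshot("scene");pickle.dump({"top":a,"scene":b},open("d1.pkl","wb"))
c=np.hstack([a["img"][150:270,260:380],b["img"][130:250,240:360]])
cv2.imwrite("pics/p1.png",cv2.resize(c[:,:,::-1],None,fx=3.3,fy=3.3,interpolation=cv2.INTER_CUBIC));print(arm.observe()["time"])
```

```text
False
[-2.60295895  0.10739593 -0.56811401]
5.1833
```

View pics/p1.png

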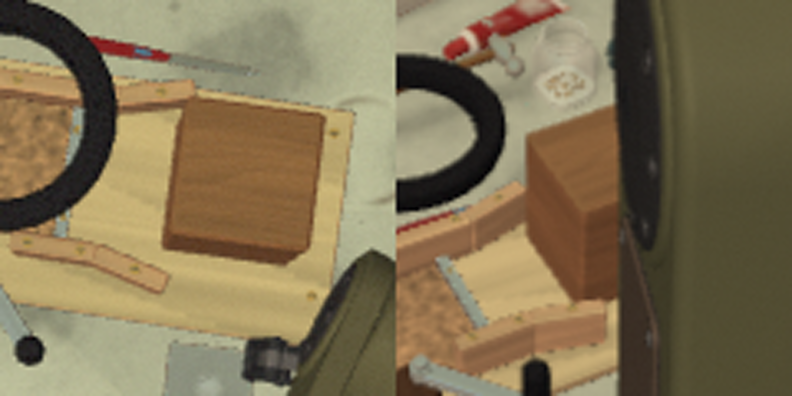

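The block has moved away from the robot and is squarer to the board. Its top corners in the left half of the picture are (188,98), (325,115), (309,249) and (170,235).

Run:
```python
from h import *
T=pickle.load(open("d1.pkl","rb"))["top"]
P=[]
for u,v in[(188,98),(325,115),(309,249),(170,235)]:
    p=onz(T,260+(u-1)/3.3,150+(v-1)/3.3,.132)-O;P.append([p@EX*1e3,p@EY*1e3])
P=np.array(P);print(P.round(1),P.mean(0))
```

```text
[[ -74.6  -52.5]
 [-172.7  -54.7]
 [-173.8   41.9]
 [ -75.6   46.6]] [-124.17211135   -4.68252625]
```

The block sits about 3 mm to the far side and is nearly square. Next I slide it to the fence with the open fingers on either side of the cups.

Run:
```python
from rig import arm
from h import *
import cv2
o=lean(42,-1)
arm.movep(W(-235,-2,110),o)
arm.servo_line(W(-205,-2,43),v=.12)
F=lambda:arm.observe()["ft_force"]
f0=F()
arm.servo_line(W(-182,-2,43),v=.1); print(F()-f0)
r=arm.servo_line(W(-110,0,43),v=.05,threshold=15);print(r,(F()-f0)@EX)
r=arm.servo_line(W(-88,0,43),v=.025,threshold=7);s=arm.observe();p=s["tool_pos"]-O
print(r,(F()-f0)@EX,p@EX,p@EY,s["time"])
a=arm.snapshot("top");b=arm.snapshot("scene");pickle.dump({"top":a,"scene":b},open("d2.pkl","wb"))
c=np.hstack([a["img"][150:270,230:350],b["img"][130:250,220:340]])
cv2.imwrite("pics/p2.png",cv2.resize(c[:,:,::-1],None,fx=3.3,fy=3.3,interpolation=cv2.INTER_CUBIC))
```

```text
[ 0.01100792 -0.86169469 -0.21395074]
False -0.5987358826530857
True -3.4543307228432174 -0.09949661131064835 1.868120137667531e-06 9.6
```

View pics/p2.png

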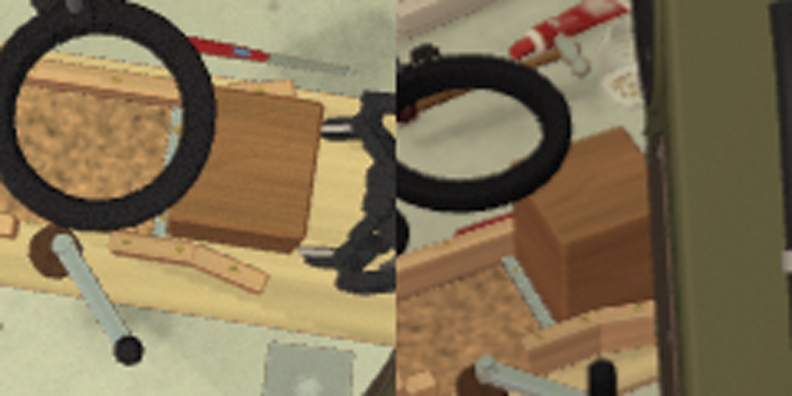

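The block is upright against the fence with the fingers straddling the cups, and contact came at TCP x = -99.5 as predicted. Now I tip it, leaning the tool further back for ring clearance.

Run:
```python
from rig import arm
from h import *
import cv2
o=lean(48,-1);Y=-4
arm.servo_line(W(-125,Y,60),v=.12)
arm.servo_line(W(-125,Y,103),ori=o,v=.1)
f0=arm.observe()["ft_force"]
for th in(0,12,24,35,44,50,55):
    t=np.radians(th);h=108-40*th/55
    x=-12*np.tan(t)-100*np.cos(t)+h*np.sin(t);z=12+100*np.sin(t)+h*np.cos(t)
    r=arm.servo_line(W(x+2,Y,z-17),v=.06,threshold=30);f=arm.observe()["ft_force"]-f0
    print(th,round(x+2),round(z-17),r,(f@EX).round(1),f[2].round(1))
    if r:break
a=arm.snapshot("top");b=arm.snapshot("scene");pickle.dump({"top":a,"scene":b},open("d3.pkl","wb"))
c=np.hstack([a["img"][150:270,230:350],b["img"][130:250,220:340]])
cv2.imwrite("pics/p3.png",cv2.resize(c[:,:,::-1],None,fx=3.3,fy=3.3,interpolation=cv2.INTER_CUBIC));print(arm.observe()["time"])
```

```text
0 -98 103 False -1.8 -2.1
12 -78 113 False -10.6 10.0
24 -58 118 False -8.1 11.8
35 -41 120 False -7.1 12.3
44 -29 119 True 0.5 0.2
13.05
```

View pics/p3.png

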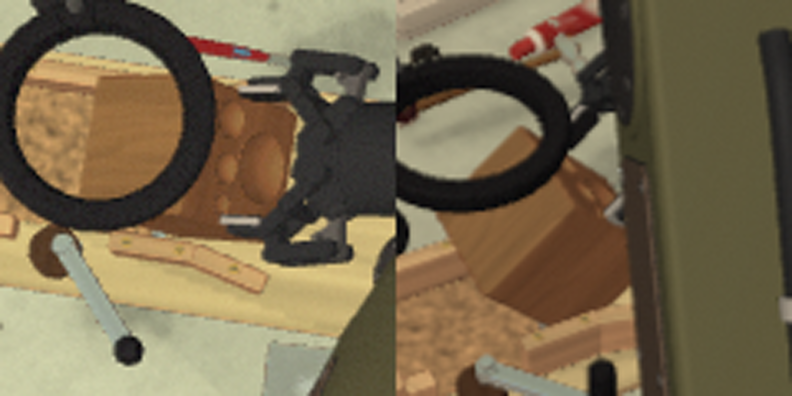

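The block is tipped to about 45°, with the fingers beside the cups. The move stopped on a force spike, so I check whether the block is still moving.

Run:
```python
from rig import arm
from h import *
s=arm.observe();p=s["tool_pos"]-O;print(p@EX,p@EY,p[2],s["ft_force"],s["opening"])
arm.sleep(.4)
a=arm.snapshot("scene");D=pickle.load(open("d3.pkl","rb"))["scene"]
print(np.abs(a["img"].astype(int)-D["img"]).sum(2)[130:250,220:375].mean())
s=arm.observe();p=s["tool_pos"]-O;print(p@EX,p@EY,p[2],s["ft_force"])
pickle.dump(a,open("d4.pkl","wb"))
```

```text
-0.0360194603230699 -0.005423960486335781 0.12281336606838403 [-1.26140843 -0.51229099 -0.15482435] 0.998619792445721
4.515860215053763
-0.036590272551764245 -0.005476786032282285 0.12258592014692977 [-0.49252234  0.06781106  0.97359947]
```

Run:
```python
from rig import arm
from h import *
import cv2
a=arm.snapshot("top");b=pickle.load(open("d4.pkl","rb"))
c=np.hstack([a["img"][150:270,230:350],b["img"][130:250,220:340]])
cv2.imwrite("pics/p4.png",cv2.resize(c[:,:,::-1],None,fx=3.3,fy=3.3,interpolation=cv2.INTER_CUBIC))
```

```text
(no output)
```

View pics/p4.png

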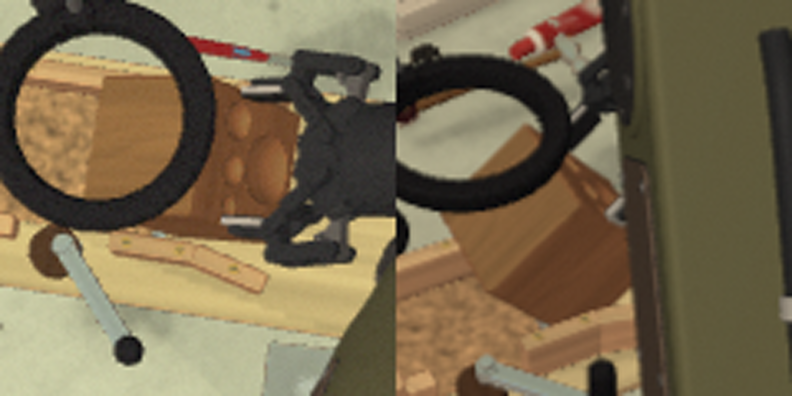

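The block rests at about 40° on the fence and fingers, near balance and lightly loaded. I go on pushing along a constant-radius arc so the fingers don't slide.

Run:
```python
from rig import arm
from h import *
import cv2
Y=-4;h=84
f0=arm.observe()["ft_force"]
for th in(42,46,50,54):
    t=np.radians(th)
    x=-12*np.tan(t)-100*np.cos(t)+h*np.sin(t);z=12+100*np.sin(t)+h*np.cos(t)
    r=arm.servo_line(W(x+2,Y,z-17),v=.05,threshold=45);s=arm.observe();f=s["ft_force"]-f0;p=s["tool_pos"]-O
    print(th,round(x+2),round(z-17),r,(f@EX).round(1),(f@EY).round(1),f[2].round(1),p@EX,p[2])
    if r:break
arm.sleep(.3)
a=arm.snapshot("top");b=arm.snapshot("scene");pickle.dump({"top":a,"scene":b},open("d5.pkl","wb"))
D=pickle.load(open("d4.pkl","rb"))
print(np.abs(b["img"].astype(int)-D["img"]).sum(2)[130:250,220:340].mean(),arm.observe()["time"],arm.observe()["ft_force"])
```

```text
42 -27 124 False -0.4 -1.3 0.9 -0.02646200277663042 0.12443760230792074
46 -19 125 False -0.1 0.1 0.1 -0.019084510569700792 0.12529762161865382
50 -12 126 False -0.8 -0.9 -0.3 -0.011879645128045605 0.1255784222922155
54 -5 125 False 0.3 -0.5 -0.5 -0.005002453635996755 0.12524997740019544
43.79618055555556 15.1833 [-0.06795661  0.03412958 -0.35512825]
```

Run:
```python
from rig import arm
from h import *
import cv2
arm.servo_line(W(-100,-4,150),v=.2)
a=arm.snapshot("top");b=arm.snapshot("scene");pickle.dump({"top":a,"scene":b},open("d5.pkl","wb"))
c=np.hstack([a["img"][150:270,230:350],b["img"][130:250,220:340]])
cv2.imwrite("pics/p5.png",cv2.resize(c[:,:,::-1],None,fx=3.3,fy=3.3,interpolation=cv2.INTER_CUBIC))
```

```text
(no output)
```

View pics/p5.png

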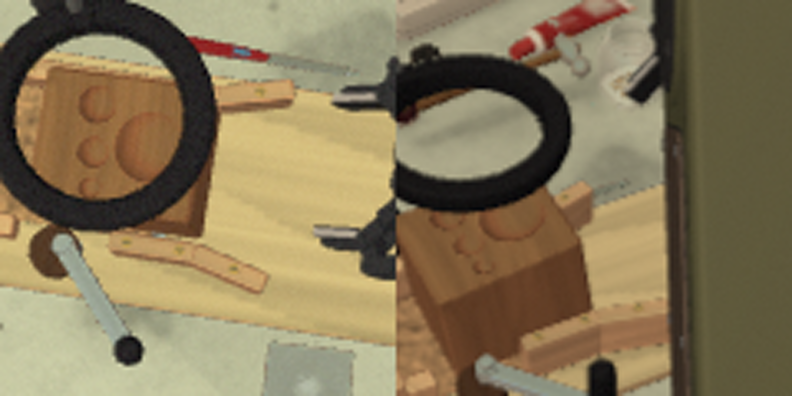

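It has fallen over, cups up. The tail edge is at scene-crop (545,185)–(582,243), and the head's far corner is at top-crop (48,68).

Run:
```python
from h import *
D=pickle.load(open("d5.pkl","rb"))
for n,u,v,z in[("scene",545,185,.122),("scene",582,243,.122),("scene",440,305,.116),("top",48,68,.116),("top",191,230,.122),("top",38,165,.116)]:
    uu,vv=(220+(u-397)/3.3,130+(v-1)/3.3) if n=="scene" else (230+(u-1)/3.3,150+(v-1)/3.3)
    p=onz(D[n],uu,vv,z)-O;print(n,u,v,(p@EX*1e3).round(1),(p@EY*1e3).round(1))
```

```text
scene 545 185 -22.1 -25.6
scene 582 243 -20.6 43.6
scene 440 305 97.7 48.8
top 48 68 99.1 -52.2
top 191 230 -20.7 50.0
top 38 165 95.0 19.1
```

The tail is at x ≈ -21, square and centred. I push it on over the fence.

Run:
```python
from rig import arm
from h import *
import cv2
o=lean(45,-1)
arm.servo_line(W(-60,-2,61),ori=o,v=.15)
f0=arm.observe()["ft_force"]
def rep(r):
    s=arm.observe();f=s["ft_force"]-f0;p=s["tool_pos"]-O;print(r,(f@EX).round(1),(f@EY).round(1),f[2].round(1),p@EX,p@EY,p[2],s["time"])
rep(arm.servo_line(W(-15,-2,61),v=.06,threshold=25))
rep(arm.servo_line(W(5,-2,61),v=.05,threshold=30))
rep(arm.servo_line(W(15.5,-2,61),v=.03,threshold=30))
arm.sleep(.2)
arm.servo_line(W(-60,-2,80),v=.15); arm.servo_line(W(-110,-2,150),v=.2)
a=arm.snapshot("top");b=arm.snapshot("scene");pickle.dump({"top":a,"scene":b},open("d6.pkl","wb"))
c=np.hstack([a["img"][150:270,230:350],b["img"][130:250,220:340]])
cv2.imwrite("pics/p6.png",cv2.resize(c[:,:,::-1],None,fx=3.3,fy=3.3,interpolation=cv2.INTER_CUBIC))
```

```text
False 0.3 -0.8 1.0 -0.015054221889948002 -0.0020407381675328603 0.061104100470669706 17.625
False 0.7 0.1 1.4 0.005444855997713266 -0.001979939309052225 0.06119926816598519 18.175
False 0.6 -0.5 1.6 0.01582859660581049 -0.0019812923349591454 0.06115714213421616 18.675
```

View pics/p6.png

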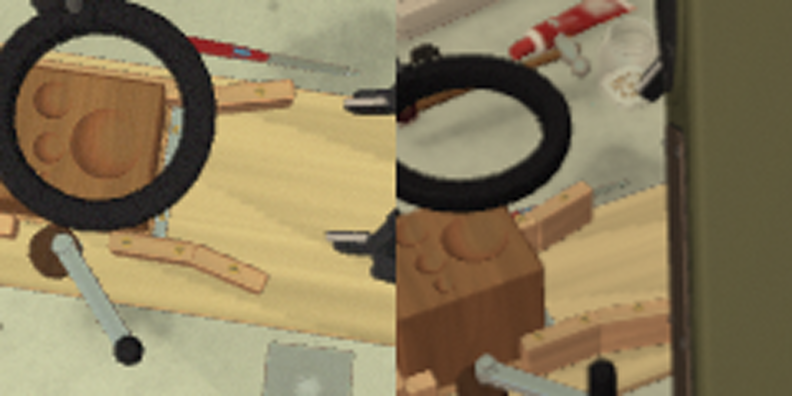

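The whole fence strip, x 165–180 in the top crop, now shows to the right of the block, so the tail is past the fence. I check its height from the tail corners: top (165,84), scene (542,267) and (509,209).

Run:
```python
from h import *
D=pickle.load(open("d6.pkl","rb"))
for z in(.115,.124):
  for n,u,v in[("scene",509,209),("scene",542,267),("top",165,84),("top",158,180),("top",40,64)]:
    uu,vv=(220+(u-397)/3.3,130+(v-1)/3.3) if n=="scene" else (230+(u-1)/3.3,150+(v-1)/3.3)
    p=onz(D[n],uu,vv,z)-O;print(z,n,u,v,(p@EX*1e3).round(1),(p@EY*1e3).round(1))
from rig import arm
for z in (77,85):
  for a in (0,.3,.6,.9,1.1,1.25):
    ph=np.radians(135)-a; d=np.array([np.cos(ph),np.sin(ph)]);tan=np.array([np.sin(ph),-np.cos(ph)])
    for back in(18,):
      k=np.array([75,70])+95*d-back*tan
      for l in(0,25):
        zz=np.radians(l);tw=EX*tan[0]+EY*tan[1];rad=EX*d[0]+EY*d[1]
        for sg in(1,-1):
          j=arm.ik(W(*k,z),q(-EZ*np.cos(zz)-rad*np.sin(zz),sg*tw)); print(z,a,k.round(),l,sg,None if j is None else np.round(j,2)) if z==77 else 0
print(arm.observe()["joint_positions"].round(2) if hasattr(arm.observe()["joint_positions"],'round') else arm.observe()["joint_positions"])
```

```text
0.115 scene 509 209 11.3 -20.4
0.115 scene 542 267 14.2 46.6
0.115 top 165 84 13.5 -53.2
0.115 top 158 180 8.1 17.0
0.115 top 40 64 105.4 -54.5
0.124 scene 509 209 14.6 -12.0
0.124 scene 542 267 17.5 54.3
0.124 top 165 84 13.2 -51.4
0.124 top 158 180 7.8 18.3
0.124 top 40 64 104.4 -52.6
77 0 [ -5. 124.] 0 1 [-0.12  0.37  1.82 -0.    0.95 -2.32]
77 0 [ -5. 124.] 0 -1 [-0.12  0.37  1.82 -0.    0.95  0.82]
77 0 [ -5. 124.] 25 1 None
77 0 [ -5. 124.] 25 -1 [-0.29  0.27  2.04  0.59  0.65  0.2 ]
77 0.3 [ 15. 146.] 0 1 [-0.08  0.34  1.87 -0.    0.93 -1.98]
77 0.3 [ 15. 146.] 0 -1 [-0.08  0.34  1.87 -0.    0.93  1.16]
77 0.3 [ 15. 146.] 25 1 [-0.19  0.2   2.14  0.48  0.47 -2.48]
77 0.3 [ 15. 146.] 25 -1 [-0.19  0.2   2.14  0.48  0.47  0.66]
77 0.6 [ 40. 160.] 0 1 [-0.02  0.32  1.9  -0.    0.92 -1.62]
77 0.6 [ 40. 160.] 0 -1 [-0.02  0.32  1.9  -0.    0.92  1.52]
77 0.6 [ 40. 160.] 25 1 [-0.04  0.16  2.18  0.08  0.37 -1.71]
77 0.6 [ 40. 160.] 25 -1 [-0.04  0.16  2.18  0.08  0.37  1.44]
77 0.9 [ 68. 166.] 0 1 [ 0.04  0.32  1.9  -0.    0.92 -1.26]
77 0.9 [ 68. 166.] 0 -1 [ 0.04  0.32  1.9  -0.    0.92  1.88]
77 0.9 [ 68. 166.] 25 1 [ 0.13  0.18  2.15 -0.4   0.43 -0.84]
77 0.9 [ 68. 166.] 25 -1 [ 0.13  0.18  2.15 -0.4   0.43  2.3 ]
77 1.1 [ 87. 166.] 0 1 [ 0.08  0.33  1.88 -0.    0.93 -1.02]
77 1.1 [ 87. 166.] 0 -1 [ 0.08  0.33  1.88 -0.    0.93  2.12]
77 1.1 [ 87. 166.] 25 1 [ 0.22  0.22  2.1  -0.55  0.54 -0.45]
77 1.1 [ 87. 166.] 25 -1 None
77 1.25 [101. 163.] 0 1 [ 0.11  0.34  1.86 -0.    0.94 -0.84]
77 1.25 [101. 163.] 0 -1 [ 0.11  0.34  1.86 -0.    0.94  2.3 ]
77 1.25 [101. 163.] 25 1 [ 0.28  0.26  2.05 -0.59  0.63 -0.23]
77 1.25 [101. 163.] 25 -1 None
[-0.56  0.69  1.32  0.71  1.52 -0.58]
```

Both views agree at top height z = 115 mm, with the tail at x ≈ 13.5 and y centre ≈ -3. The block is seated. Next is the lever.

```bash
cat > lev.py <<'E'
from h import *
def pose(a,back,z=70,l=20):
    ph=np.radians(135)-a; d=np.array([np.cos(ph),np.sin(ph)]);tn=np.array([np.sin(ph),-np.cos(ph)])
    k=np.array([75,70])+95*d-back*tn
    po=np.radians(135)-max(a,.3);r=EX*np.cos(po)+EY*np.sin(po);tw=EX*np.sin(po)-EY*np.cos(po);l=np.radians(l)
    return W(*k,z),q(-EZ*np.cos(l)-r*np.sin(l),tw),EX*tn[0]+EY*tn[1]
E
python3 - <<'E'
from rig import arm
from lev import *
import cv2
arm.servo_line(W(-170,60,200),v=.25)
p,o,_=pose(0,48,z=170)
arm.movep(list(np.array(p)+EY*.06),o); arm.clamp()
p,o,_=pose(0,46); arm.servo_line(p,ori=o,v=.15)
f0=arm.observe()["ft_force"];print(arm.observe()["time"],arm.observe()["opening"],f0)
for a in np.arange(-.1,1.45,.1):
    p,o,t=pose(a,26)
    r=arm.servo_line(p,ori=o,v=.05 if a<.75 else .02,threshold=20 if a<.75 else 9)
    s=arm.observe();f=(s["ft_force"]-f0);print(a.round(2),r,(f@t).round(1),f.round(1),s["time"])
    if f@t<-11 or (r and a>.75):break
E
```

```text
23.9583 0.0036761110458918248 [-1.03881726  0.28952333  1.10269612]
-0.1 False 0.2 [ 0.5  0.8 -1.4] 24.3333
0.0 False -1.1 [ 1.  -0.5 -1. ] 24.6833
0.1 False -0.1 [ 0.  -0.1 -1. ] 25.0333
0.2 False -0.5 [ 1.6  0.2 -1.1] 25.3833
0.3 False -0.7 [ 1.6 -0.2 -1.1] 25.7333
0.4 False -0.9 [ 1.1 -0.6 -2. ] 26.0833
0.5 False -0.8 [ 1.4 -0.6 -0.8] 26.4333
0.6 False -1.3 [ 0.9 -1.2 -0.7] 26.7833
0.7 False -0.5 [ 0.8 -0.5 -1.8] 27.1333
0.8 False 0.0 [ 1.6 -0.2 -1.4] 27.775
0.9 False -0.3 [ 1.6 -0.8 -1.1] 28.4167
1.0 False -1.6 [ 1.7 -2.4 -1.3] 29.0583
1.1 False -2.1 [ 0.7 -2.7 -1.3] 29.7
1.2 True -4.0 [-1.7 -3.6  1.8] 30.0833
```

Run:
```python
from rig import arm
from lev import *
import cv2
P=lambda:np.array(arm.observe()["tool_pos"])
t=pose(1.12,26)[2]
for th in(11,13):
    p=P();r=arm.servo_line(list(p+t*.015),v=.02,threshold=th);s=arm.observe();print(r,((P()-p)@t*1e3).round(2),s["ft_force"].round(1),(s["ft_force"]@t).round(1))
    arm.sleep(.3);s=arm.observe();print((s["ft_force"]@t).round(1))
w=(P()-O);print(w@EX,w@EY,s["time"])
arm.servo_line(list(P()-t*.03),v=.1)
rr=EY*.05+EZ*.1-EX*.04
arm.servo_line(list(P()+rr),v=.15)
arm.movep(W(-120,200,230),pose(.3,26)[1])
for n in("top","scene"):
    a=arm.snapshot(n);pickle.dump(a,open(f"d7{n}.pkl","wb"))
a=pickle.load(open("d7top.pkl","rb"));im=a["img"]
m=((im.max(2)<45)*255).astype(np.uint8);m[:228]=0;m[275:]=0;m[:,:205]=0;m[:,300:]=0
n,l,st,c=cv2.connectedComponentsWithStats(m)
for i in range(1,n):
    if st[i,4]>15:
        k=onz(a,*c[i],.092)-O;x,y=k@EX*1e3,k@EY*1e3;print(st[i],x.round(1),y.round(1),"a=",(np.radians(135)-np.arctan2(y-70,x-75)).round(3))
print(arm.observe()["time"])
```

```text
True 1.59 [-1.2 -4.   1.9] -4.1
-2.7
True 1.78 [-4.2 -9.1  6.2] -10.0
-8.8
0.08823376632591037 0.16863816888243577 31.4083Traceback (most recent call last):
  File "<stdin>", line 13, in <module>
rig.PlanningError: the arm cannot take that pose within its joint ranges
```

Run:
```python
from rig import arm
from lev import *
import cv2
s=arm.observe();p=s["tool_pos"]-O;print(p@EX,p@EY,p[2],s["ft_force"])
arm.movep(W(-150,120,230),down(EX))
for n in("top","scene"):
    a=arm.snapshot(n);pickle.dump(a,open(f"d7{n}.pkl","wb"))
a=pickle.load(open("d7top.pkl","rb"));im=a["img"]
m=((im.max(2)<45)*255).astype(np.uint8);m[:228]=0;m[280:]=0;m[:,:205]=0;m[:,290:]=0
n,l,st,c=cv2.connectedComponentsWithStats(m)
for i in range(1,n):
    if st[i,4]>15:
        k=onz(a,*c[i],.092)-O;x,y=k@EX*1e3,k@EY*1e3;print(st[i],x.round(1),y.round(1),"a=",(np.radians(135)-np.arctan2(y-70,x-75)).round(3))
# seated check: block vs d6 in the scene view
b=pickle.load(open("d7scene.pkl","rb"))["img"];d=pickle.load(open("d6.pkl","rb"))["scene"]["img"]
g=lambda x:cv2.cvtColor(x[185:240,225:270],cv2.COLOR_RGB2GRAY).astype(np.float32)
print(cv2.phaseCorrelate(g(d),g(b)),arm.observe()["time"])
```

```text
0.020171830724770724 0.22819896351422392 0.1677925901272686 [0.90126804 0.16792083 0.13209123]
[225 253   9   8  56] 105.2 156.1 a= 1.123
((0.5235212892432557, 0.07229335434823625), 1.0085950044349388) 33.875
```

```bash
python3 -c "
from rig import arm
print(arm.sign_off())"
```

```text
the job is handed in; nothing more can be done
None
```

I tipped the block over the fence into the pocket, cups up, and clamped it with the cam lever at about 1.12 rad, pushed to roughly 10 N; I handed the job in at about 34 s, and sign-off returned no verdict.

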